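# Feel a corner dowel into its hidden blind hole

### The job

Take the pale beech dowel out of the rack and set its foot in the wide bore of the crate corner that has no dowel yet; feel about with light pressure over the dark bottom of the bore until the foot drops into the blind hole hidden there. Keep hold of it while you guide it fully home, then let go and leave it standing. Never push hard on the crate with the dowel (35 N would crack the joint), and leave the other dowels, the offcut and the tape measure where they are.

Things in the scene. Friction and masses are not known exactly. Their poses are not given: they have to be found in the camera images.
- dowel_mid (a point): Centre (half-way up) of the pale beech dowel to be fitted: a rod 14 mm in diameter, 120 mm long, 16 to 28 g, foot edge chamfered 1 mm; z along it, foot to top. At the start it stands upright in any of the three rack holes, this point 70 mm above the bench. Grip it in its upper half: its lowest 50 mm end up below the top of the crate corner.
- rack: Plywood dowel rack, fixed for the run: a block 56 mm (x) by 170 mm (y) by 40 mm high, origin at the centre of its underside on the bench. Three 16 mm holes, 30 mm deep, lie in a row along its y at -55, 0 and +55 mm.
- crate: Fixed walnut slat crate on 18 mm chipboard, height 78 mm with it; origin on the bench under the dowel-less corner, x and y along its sides. Its corner blocks are 86 mm square; the other three, 210 mm off along +x, +y and both, have the same dowels fitted, standing 70 mm proud. In the open corner the bore's bottom is 53 mm and the blind hole's bottom 28 mm above the bench.
- bore (a point): Centre of the mouth of the bore in the open corner's top face, 78 mm above the bench. The bore is round, 34 mm across, 25 mm deep, with a flat, dark, rigid bottom. In it is the blind hole: 17 mm across, 25 mm deep, its centre 5 to 7 mm off the bore's axis, in a direction that differs each time and is not told. Fully home, the dowel's foot is 50 mm below this point, its centre 10 mm above.
- walnut1_mid (a point): Centre of a dark walnut dowel, 14 mm in diameter and 100 mm long, standing in the rack; a bystander.
- walnut2_mid (a point): Centre of the second dark walnut dowel, like the first; a bystander.
- offcut: Pine offcut lying on the bench beyond the rack, 80 x 50 x 45 mm high, origin at the centre of its underside; a bystander.
- tape: Grey and black tape measure standing on the bench near the robot, 66 x 32 x 50 mm high, origin at the centre of its underside; a bystander.

How it is judged:
On the way, in this order (a step that is already met when the one before it is completed fails the run):
1. the beech dowel is held clear above the rack (height (world z) of dowel_mid above 0.105 m and contact force between the fingers and dowel above 0.5 N), for 0.1 s.
2. still held, the dowel's foot has found the blind hole: at least 8 mm below the bottom of the bore (z of dowel_mid in the frame of bore below 0.027 m and horizontal distance between dowel_mid and bore below 0.018 m and contact force between the fingers and dowel above 0.5 N), for 0.1 s.
At the end, for the whole second after the job is handed in: The beech dowel stands at rest in the blind hole of the open corner, its foot within 4 mm of the hole's bottom (its centre no more than 14 mm above the bore's mouth, within 18 mm of the bore's axis), no more than 0.15 rad from upright, and released (z of dowel_mid in the frame of bore below 0.014 m and horizontal distance between dowel_mid and bore below 0.018 m and angle between dowel_mid's own z axis and vertical below 0.15 rad and linear speed of dowel below 0.02 m/s); the robot touches nothing.
It fails at once if the dowel pushes on the crate with more than 35 N (contact force between dowel and crate above 35 N).
It fails at once if a walnut dowel is moved by more than 20 mm (distance of any of walnut1_mid, walnut2_mid from where it was at the start of the episode above 0.02 m).
It fails at once if the offcut or the tape measure is moved by more than 20 mm (distance of any of offcut, tape from where it was at the start of the episode above 0.02 m).
It also fails if it takes over 72 s, if anything falls off the work surface, if the arm or the gripper's body presses on something with over 40 N, if the wrist force passes 120 N, or if a joint passes its speed limit or range.

### The arm

A 7-joint arm with a two-finger parallel gripper is mounted at the origin on the work surface. World frame = base frame: x ahead of the robot, y to its left, z up, the work surface at z = 0. Lengths are in m, angles in rad, forces in N, time in s.
With the tool pointing down it reaches from about 0.425 to 0.8 m from the base axis. Payload 8.3 kg.
Tool frame: the origin (TCP) lies at the very end of the fingers, on their centre line; the grasp point (between the pads) lies 19 mm behind it; z points along the fingers, y is the direction in which the jaws open and shut (so a half turn about z gives the same grasp; the last joint's range is limited). The gripper opens to 85 mm and grips with 20 to 120 N. Pads are 22 mm wide; open, the fingers measure 114 mm over their backs; the gripper's body (76 mm by 85 mm) begins 54 mm behind the grasp point. The pads swing forward as they close: fully open they stand 13 mm farther back than shut.
Start: joints at [-1.199, 0.383, 0.016, 1.37, -0.006, 1.388, -0.046], TCP at [0.263, 0.567, 0.231] pointing down, gripper open.
Joint ranges: [-2.95, 2.95], [-0.25, 2.06], [-1.52, 1.56], [0.18, 2.33], [-1.44, 4.58], [0.02, 2.06], [-3.01, 3.01]. Speed limits (rad/s): [2.39, 2.39, 3.01, 3.01, 3.14, 3.14, 3.14].

### API

Orientations are given as a unit quaternion [w, x, y, z].
In Python, from workcell import r, optics gives the robot as it stands. Calls block until the motion is done:
- r.move_pose(position, orientation): joint-space move of the TCP to a pose.
- r.move_straight(position, vel=0.15, frame=None): straight line of the TCP; frame=None keeps the orientation; vel is the mean speed in m/s.
- r.movej(angles): joint-space move.
- r.move_gripper(opening, grasp_force=None): finger opening in m; grasp_force is the grip in N (None keeps the last); returns when the fingers have stopped.
- r.pause(seconds).
- r.solve_ik(position, orientation): joint angles nearest the present ones, or None.
- r.get_state(): the state.
- optics.grab_frame(name): name is "scene" or "side" or "wrist"; returns a dict with "color" (384x512x3 uint8, red, green, blue), "depth" (384x512 float32, m along the optical axis (not along the pixel's ray), 0 where there is no reading), "fovy" (degrees; the focal length in pixels is half the picture's height over the tangent of half this angle, whatever the lens; pixels are square), "cx", "cy" (the principal point, pixels), "k1" (the pictures are not rectified: a ray, as slopes to the right and down, at radius r is drawn at 1 + k1 r^2 times it, then the intrinsics apply), "pose" (4x4, takes a point from camera to world coordinates). Camera axes: x right, y down, z forward; pixel columns grow to the right and rows downward; lengths in m; the calibration is good to about 2 mm. A picture is of the moment at which its call begins.
A pose or a line that the arm cannot do raises r.PlanningError and nothing moves.
- r.close_job(): hands the job in, once; it reports no verdict.
The state is a dict: "t": time; "qpos": joint angles; "qvel": joint speeds; "joint_efforts": joint torques, N m; "eef_pos": TCP position; "orientation": TCP orientation; "contact_force": force on the tool from outside, world axes, zero at the start; "wrist_torque": the same for the moment, N m; "gripper_width": finger opening in m.
Only numpy, scipy, OpenCV 4.12 (cv2) and the standard library are available. Lean on these libraries where they do the work, as an engineer would, in place of code of your own. Each camera call takes 0.05 s, during which the arm holds its last target.

## Working session

There is one attempt and no reset: what is moved stays moved. The work goes in short steps, each a Python script; the robot and the scene stay as the last script left them, time stands still between calls to the robot, and variables do not carry over. Pictures are saved under pics/ and viewed, and the job is handed in when it is done.

```bash
ls; mkdir -p pics; cat > h.py <<'E'
import numpy as np, cv2, pickle
def rays(F,uv):
    H,W=F['color'].shape[:2]
    f=H/2/np.tan(np.radians(F['fovy'])/2)
    K=np.array([[f,0,F['cx']],[0,f,F['cy']],[0,0,1.]])
    uv=np.asarray(uv,float).reshape(-1,1,2)
    n=cv2.undistortPoints(uv,K,np.array([F['k1'],0,0,0,0.]),).reshape(-1,2)
    T=np.array(F['pose'])
    d=np.c_[n,np.ones(len(n))]@T[:3,:3].T
    return T[:3,3],d
def onplane(F,uv,z):
    o,d=rays(F,uv)
    return o+d*((z-o[2])/d[:,2])[:,None]
def bydepth(F,uv):
    o,d=rays(F,uv)
    uv=np.asarray(uv).reshape(-1,2).astype(int)
    return o+d*F['depth'][uv[:,1],uv[:,0]][:,None]
def proj(F,P):
    H=F['color'].shape[0]
    f=H/2/np.tan(np.radians(F['fovy'])/2)
    T=np.linalg.inv(F['pose']); p=np.asarray(P).reshape(-1,3)@T[:3,:3].T+T[:3,3]
    n=p[:,:2]/p[:,2:]; r2=(n**2).sum(1,keepdims=True)
    return n*(1+F['k1']*r2)*f+[F['cx'],F['cy']]
def grab(name,tag):
    from workcell import optics
    F=optics.grab_frame(name); pickle.dump(F,open(f'pics/{tag}.pkl','wb'))
    cv2.imwrite(f'pics/{tag}.png',F['color'][:,:,::-1]); return F
def load(tag): return pickle.load(open(f'pics/{tag}.pkl','rb'))
E
python3 - <<'E'
from h import *
from workcell import r
for n in ['scene','side','wrist']:
    F=grab(n,n+'0'); print(n,F['fovy'],F['cx'],F['cy'],F['k1'],np.round(F['pose'],3).tolist())
s=r.get_state(); print({k:np.round(v,3).tolist() for k,v in s.items()})
E
```

```text
pics
scene 57.60280972674413 252.95853338617783 189.03059125316958 -0.048603942433094426 [[-0.873, 0.413, -0.261, 0.757], [0.488, 0.745, -0.454, 0.232], [0.007, -0.524, -0.852, 0.713], [0.0, 0.0, 0.0, 1.0]]
side 43.049576942749496 255.5753985227981 195.65938651467025 0.011650356747087719 [[0.906, -0.298, 0.302, 0.281], [-0.424, -0.659, 0.621, -0.664], [0.014, -0.69, -0.723, 0.743], [0.0, 0.0, 0.0, 1.0]]
wrist 68.8921298676195 254.23619987964065 189.00795287597384 -0.046528102217017836 [[0.421, 0.869, 0.261, 0.196], [0.907, -0.403, -0.124, 0.598], [-0.003, 0.289, -0.957, 0.373], [0.0, 0.0, 0.0, 1.0]]
{'t': 0.15, 'qpos': [-1.199, 0.384, 0.016, 1.371, -0.006, 1.388, -0.047], 'qvel': [-0.0, -0.001, 0.001, -0.004, -0.002, -0.001, 0.0], 'joint_efforts': [0.002, -62.816, 0.845, -37.217, 0.017, 0.011, 0.0], 'eef_pos': [0.263, 0.567, 0.23], 'orientation': [-0.0, 0.216, 0.976, -0.001], 'contact_force': [-0.113, 0.219, -0.638], 'wrist_torque': [0.018, -0.01, -0.013], 'gripper_width': 0.086}
```

View pics/scene0.png

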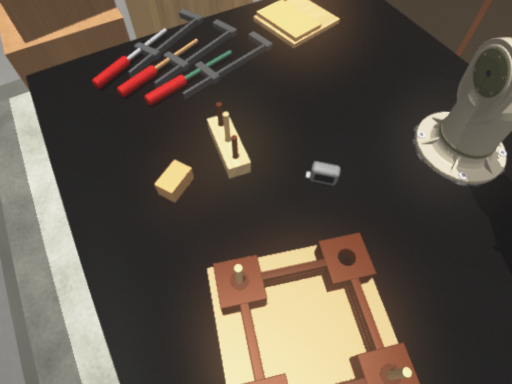

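View pics/side0.png

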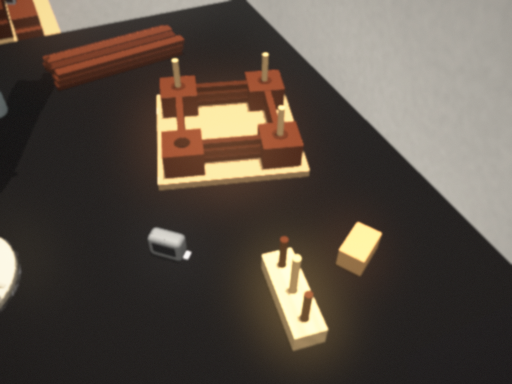

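View pics/wrist0.png

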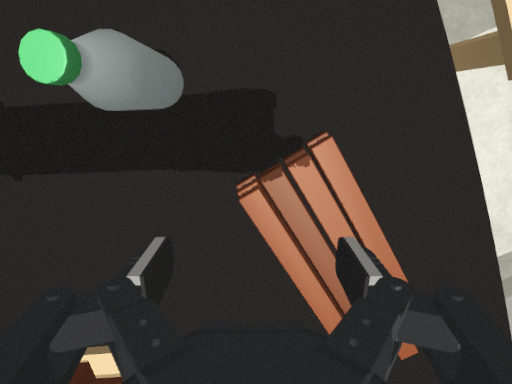

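```bash
python3 - <<'E'
from h import *
a=load('scene0')['color'][95:185,200:260][:,:,::-1]; b=load('scene0')['color'][230:290,310:385][:,:,::-1]
c=load('side0')['color'][230:350,255:335][:,:,::-1]; d=load('side0')['color'][125:180,155:210][:,:,::-1]
def R(x): return cv2.resize(x,(390,290),interpolation=cv2.INTER_CUBIC)
cv2.imwrite('pics/crops.png',np.vstack([np.hstack([R(a),R(b)]),np.hstack([R(c),R(d)])]))
for n,pts in (('scene0',[(228,114),(220,104),(235,137),(347,257)]),('side0',[(296,256),(284,239),(308,293),(182,143)])):
    F=load(n)
    for p,z in zip(pts,[.13,.11,.11,.078]): print(n,p,onplane(F,p,z).round(4),bydepth(F,p).round(4))
E
```

```text
scene0 (228, 114) [[ 0.5304 -0.28    0.13  ]] [[ 0.5308 -0.279   0.1311]]
scene0 (220, 104) [[ 0.5246 -0.3357  0.11  ]] [[ 0.5243 -0.3363  0.1094]]
scene0 (235, 137) [[ 0.5407 -0.2278  0.11  ]] [[ 0.5406 -0.228   0.1097]]
scene0 (347, 257) [[0.4793 0.1145 0.078 ]] [[0.4681 0.1098 0.0525]]
side0 (296, 256) [[ 0.539  -0.2812  0.13  ]] [[ 0.5396 -0.2803  0.1286]]
side0 (284, 239) [[ 0.5459 -0.2297  0.11  ]] [[ 0.546  -0.2296  0.1098]]
side0 (308, 293) [[ 0.5311 -0.3371  0.11  ]] [[ 0.5313 -0.3368  0.1094]]
side0 (182, 143) [[0.4824 0.1091 0.078 ]] [[0.4875 0.1286 0.0612]]
```

View pics/crops.png

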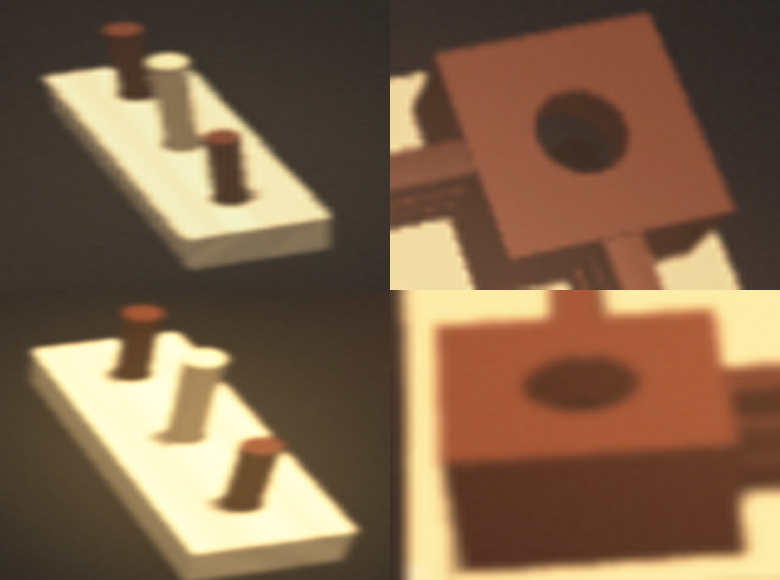

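```bash
cat >> h.py <<'E'
from scipy.spatial.transform import Rotation as Rot
def down(yx,yy):
    y=np.array([yx,yy,0.]);y/=np.linalg.norm(y);z=np.array([0,0,-1.]);x=np.cross(y,z)
    q=Rot.from_matrix(np.c_[x,y,z]).as_quat(); return np.r_[q[3],q[:3]]
E
python3 - <<'E'
from h import *
from workcell import r
q=r.get_state()['orientation']; print('tool y',Rot.from_quat(np.r_[q[1:],q[0]]).as_matrix().round(3).tolist())
F1,F2=load('scene0'),load('side0')
def tri(a,b):
    (o1,d1),(o2,d2)=rays(F1,a),rays(F2,b)
    d1=d1[0]/np.linalg.norm(d1);d2=d2[0]/np.linalg.norm(d2)
    A=np.c_[d1,-d2];s=np.linalg.lstsq(A,o2-o1,rcond=None)[0]
    p,q=o1+s[0]*d1,o2+s[1]*d2
    return ((p+q)/2).round(4),np.linalg.norm(p-q).round(4)
print('dowel top',tri((225.7,114.2),(297.7,257.7)),'bore',tri((346.9,257.1),(181.8,142.8)))
print('w',tri((219.1,104.1),(308.8,294.8)),tri((234.2,136.6),(284.2,239.7)))
print(onplane(F1,(225.7,114.2),.13),onplane(F2,(297.7,257.7),.13),onplane(F1,(346.9,257.1),.078),onplane(F2,(181.8,142.8),.078))
for s in (1,-1):
  for p in [(.534,-.281,.086),(.534,-.281,.25),(.481,.112,.13),(.481,.112,.25)]:
    j=r.solve_ik(p,down(s*.99,-s*.14)); print(s,p,None if j is None else np.round(j,2))
E
```

```text
tool y [[-0.907, 0.421, -0.001], [0.421, 0.907, -0.001], [0.0, -0.002, -1.0]]
dowel top (array([ 0.5375, -0.2837,  0.1297]), np.float64(0.0056)) bore (array([0.481 , 0.1134, 0.0764]), np.float64(0.0044))
w (array([ 0.5285, -0.3388,  0.1091]), np.float64(0.0054)) (array([ 0.5436, -0.2305,  0.1103]), np.float64(0.0041))
[[ 0.53522324 -0.28192883  0.13      ]] [[ 0.53989879 -0.28513108  0.13      ]] [[0.47958062 0.11461468 0.078     ]] [[0.48225041 0.10985188 0.078     ]]
1 (0.534, -0.281, 0.086) [-0.17  0.57  0.84  1.65 -0.46  1.13  0.64]
1 (0.534, -0.281, 0.25) [-0.24  0.45  0.97  1.43 -0.37  1.45  0.58]
1 (0.481, 0.112, 0.13) [-0.73  0.19  0.49  1.88 -0.1   1.1  -0.34]
1 (0.481, 0.112, 0.25) [-0.76  0.09  0.51  1.71 -0.04  1.36 -0.39]
-1 (0.534, -0.281, 0.086) [-0.41  0.89  1.35  1.65 -0.9   1.35 -2.19]
-1 (0.534, -0.281, 0.25) [-0.4   0.66  1.36  1.44 -0.64  1.55 -2.36]
-1 (0.481, 0.112, 0.13) [-0.47  0.18  0.2   1.87 -0.04  1.1   2.74]
-1 (0.481, 0.112, 0.25) [-0.53  0.09  0.25  1.7  -0.02  1.36  2.73]
```

```bash
python3 - <<'E'
from h import *
from workcell import r
o=down(.99,-.14)
r.move_pose([.481,.112,.25],o)
F=grab('wrist','wb'); print(r.get_state()['eef_pos'].round(4) if hasattr(r.get_state()['eef_pos'],'round') else r.get_state()['eef_pos'], proj(F,[.481,.112,.078]))
r.move_pose([.5375,-.2837,.25],o)
F=grab('wrist','wd'); s=r.get_state();print(s['eef_pos'],s['t'],s['contact_force'], proj(F,[.5375,-.2837,.13]))
E
```

```text
[0.4808 0.1137 0.2498] [[255.15967623 172.83870573]]
[ 0.53835927 -0.2818689   0.24977761] 3.5667 [-0.27579487  0.5746313  -0.16572636] [[254.2182051  185.50164242]]
```

View pics/wb.png

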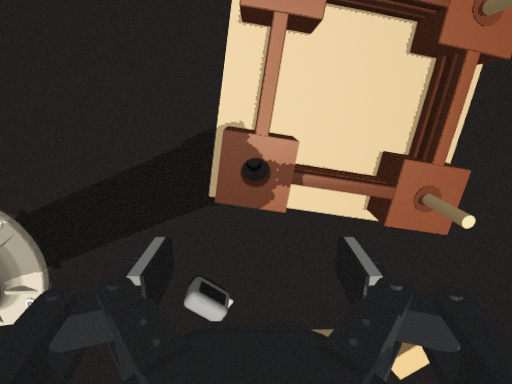

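View pics/wd.png

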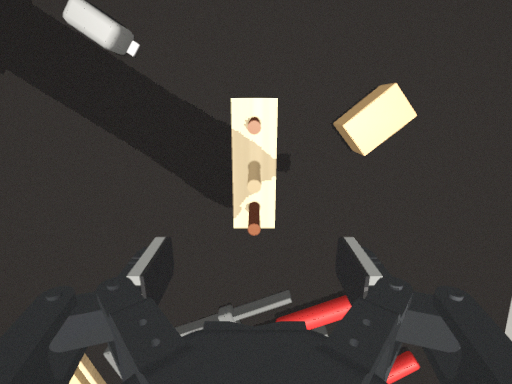

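```bash
python3 - <<'E'
from h import *
a=load('wb')['color'][150:192,232:282][:,:,::-1]; b=load('wd')['color'][90:245,215:295][:,:,::-1]
g=np.clip(255*(a/255.)**.45,0,255).astype(np.uint8)
def R(x): return cv2.resize(x,(390,390*x.shape[0]//x.shape[1]),interpolation=cv2.INTER_CUBIC)
x=R(g);y=cv2.resize(b,(300,580),interpolation=cv2.INTER_CUBIC)
c=np.zeros((580,700,3),np.uint8);c[:x.shape[0],:390]=x;c[:,395:695]=y
cv2.imwrite('pics/c2.png',c)
F=load('wb');D=F['depth'][155:190:3,236:278:3];print((D*1000).astype(int))
E
```

```text
[[316 315 316 315 317 316 315 315 316 316 316 316 318 316]
 [317 318 318 317 316 317 319 318 318 318 317 317 317 316]
 [320 319 318 318 368 369 368 369 344 343 317 317 318 317]
 [319 320 318 345 367 369 370 370 361 344 345 320 319 319]
 [320 319 321 345 352 366 370 365 346 347 346 345 320 318]
 [323 323 347 346 348 350 353 349 346 347 348 348 322 321]
 [322 323 337 349 347 346 348 348 348 346 347 340 323 323]
 [324 325 330 348 349 350 348 350 350 350 348 331   0 323]
 [324 324 323 338 350 350 350 351 350 350 338 325 324 324]
 [326 324 326 328 338 345 349 347 346 337 328 325 326 326]
 [327 327 327 326 328 332 336 335 331 328 326 326 326 326]
 [327 327 327 326   0 327 328 327 327 327 328 327   0 328]]
```

View pics/c2.png

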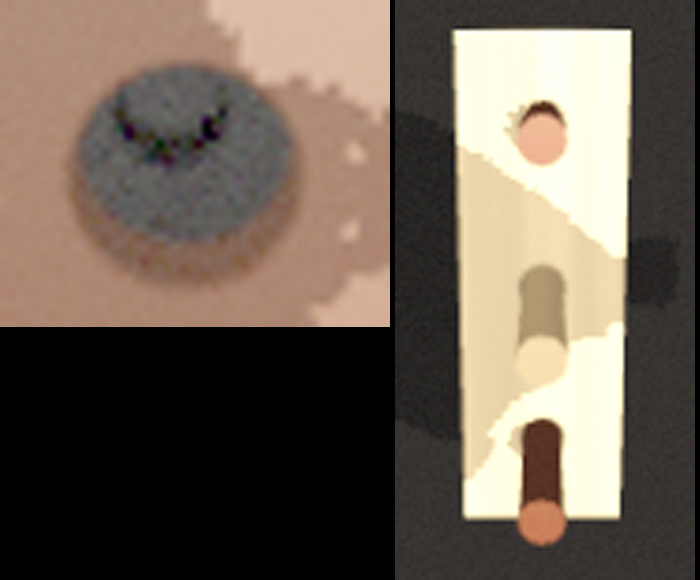

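```bash
python3 - <<'E'
from h import *
from scipy.optimize import least_squares
F=load('wb')
v,u=np.mgrid[145:200,225:290]; uv=np.c_[u.ravel(),v.ravel()]
P=bydepth(F,uv); ok=F['depth'][uv[:,1],uv[:,0]]>0
mid=ok&(np.abs(P[:,2]-.053)<.004)
print('top z',np.median(P[ok&(P[:,2]>.07),2]),'bottom z',np.median(P[mid,2]))
# bore rim at .078: boundary of non-top pixels
nt=((P[:,2]<.074)&ok).reshape(u.shape).astype(np.uint8)
nt=cv2.morphologyEx(nt,cv2.MORPH_OPEN,np.ones((3,3)))
c=max(cv2.findContours(nt,cv2.RETR_EXTERNAL,cv2.CHAIN_APPROX_NONE)[0],key=cv2.contourArea)[:,0]+[225,145]
q=onplane(F,c,.078)[:,:2]
fit=lambda q:least_squares(lambda p:np.hypot(*(q-p[:2]).T)-p[2],[*q.mean(0),.01],loss='soft_l1',f_scale=.001).x
b=fit(q);print('bore',b.round(4))
deep=((P[:,2]<.0485)&ok).reshape(u.shape).astype(np.uint8)
c=max(cv2.findContours(deep,cv2.RETR_EXTERNAL,cv2.CHAIN_APPROX_NONE)[0],key=cv2.contourArea)[:,0]+[225,145]
q=onplane(F,c,.053)[:,:2]
# keep only rim points not limited by the bore edge occlusion
q78=onplane(F,c,.078)[:,:2]; k=np.hypot(*(q78-b[:2]).T)<b[2]-.0025
print(k.sum(),len(k)); qq=q[k]
h=fit(qq);print('hole free',h.round(4),'off',(h[:2]-b[:2]).round(4),np.hypot(*(h[:2]-b[:2])))
h=least_squares(lambda p:np.hypot(*(qq-p[:2]).T)-.0085,q.mean(0)).x;print('hole r=8.5',h.round(4),'off',(h-b[:2]).round(4),np.hypot(*(h-b[:2])))
F=load('wd'); img=F['color']
# dowel tops: from depth
v,u=np.mgrid[90:245,215:295]; uv=np.c_[u.ravel(),v.ravel()];P=bydepth(F,uv)
for lo,hi in ((.126,.134),(.106,.114)):
    m=((P[:,2]>lo)&(P[:,2]<hi)).reshape(u.shape).astype(np.uint8)
    n,l,st,ce=cv2.connectedComponentsWithStats(m)
    for i in range(1,n):
        if st[i,4]>30: print('blob',st[i],ce[i]+[215,90],onplane(F,ce[i]+[215,90],(lo+hi)/2).round(4))
E
```

```text
top z 0.07775264679788285 bottom z 0.05285131240342611
bore [0.4815 0.1123 0.016 ]
20 36
hole free [0.4801 0.1176 0.0078] off [-0.0014  0.0052] 0.005414810812437613
hole r=8.5 [0.48   0.1185] off [-0.0015  0.0062] 0.006344075771372439
blob [ 32  89  15  15 165] [253.98787879 186.21818182] [[ 0.5372 -0.2844  0.13  ]]
blob [ 33  31  14  14 156] [254.04487179 127.51282051] [[ 0.5447 -0.2303  0.11  ]]
blob [ 33 132  13  13 126] [253.94444444 227.91269841] [[ 0.5297 -0.3374  0.11  ]]
```

```bash
python3 - <<'E'
from h import *
from workcell import r
r.pause(.3); s=r.get_state(); print(s['eef_pos'],s['contact_force'])
e=np.array(s['eef_pos'])-[.5375,-.2837,.25]
r.move_straight([.5372-e[0],-.2842-e[1],.13],vel=.12); r.move_straight([.5372-e[0],-.2842-e[1],.083],vel=.06)
r.pause(.2)
s=r.get_state(); print(s['eef_pos'],s['contact_force'],s['t'])
grab('wrist','pre')
E
```

```text
[ 0.53773941 -0.28316901  0.25005197] [-0.6247785   0.41621846  0.36844253]
[ 0.53718416 -0.28486356  0.08339818] [ 0.10564872 -0.1353229  -0.07695694] 6.15
```

View pics/pre.png

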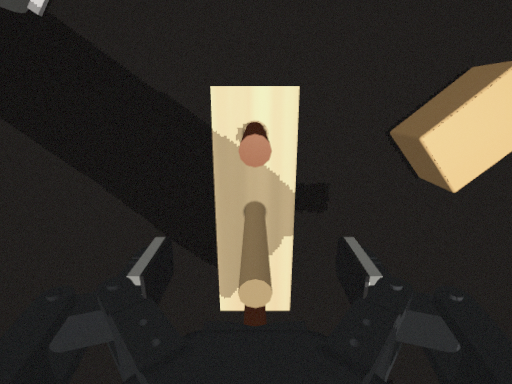

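```bash
python3 - <<'E'
from h import *
from workcell import r
r.move_gripper(0.0,50); r.pause(.2)
s=r.get_state(); print(s['gripper_width'],s['contact_force'],s['t'])
p=np.array(s['eef_pos'])
r.move_straight([p[0],p[1],.18],vel=.06); r.pause(.3)
s=r.get_state(); print(s['eef_pos'],s['gripper_width'],s['contact_force'],s['t'])
grab('wrist','held')
E
```

```text
0.012323416637530601 [ 0.20359758 -0.51504626  1.42867392] 7.0583
[ 0.53701675 -0.2847311   0.17991526] 0.012640509332217519 [-0.61191214 -0.39191428 -0.03364314] 9.125
```

View pics/held.png

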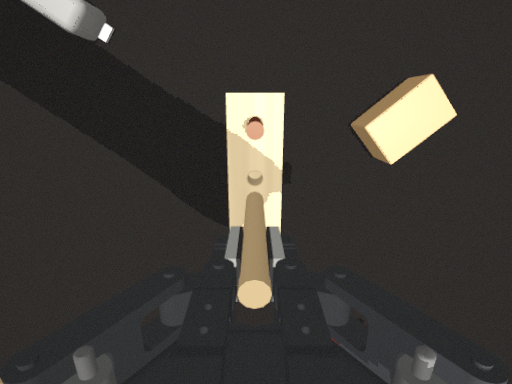

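```bash
python3 - <<'E'
from h import *
F=load('held'); img=F['color']
print('cam',F['pose'][:3,3],'eef .5370 -.2847')
print('top',onplane(F,(254.8,294.5),.2265)); P=onplane(F,(255,193),.1065);print('foot far edge',P, 'depth', bydepth(F,(255,200)))
c=img[180:310,225:285][:,:,::-1]; cv2.imwrite('pics/c3.png',cv2.resize(c,None,fx=4.5,fy=4.5,interpolation=cv2.INTER_CUBIC))
# axial profile by depth
for v in range(190,312,6): 
    d=F['depth'][v,255]; print(v,bydepth(F,(255,v)).round(4)[0] if d else None)
E
```

```text
cam [ 0.54700808 -0.21158083  0.32207462] eef .5370 -.2847
top [[ 0.53684459 -0.28452691  0.2265    ]]
foot far edge [[ 0.53783794 -0.27959365  0.1065    ]] depth [[ 0.53801544 -0.27804819  0.12827771]]
190 [ 0.5355 -0.2971  0.0405]
196 [ 0.538  -0.2782  0.1183]
202 [ 0.538  -0.2781  0.1324]
208 [ 0.538  -0.2777  0.1457]
214 [ 0.538  -0.2775  0.1569]
220 [ 0.538  -0.2777  0.1662]
226 [ 0.538  -0.2778  0.1747]
232 [ 0.5379 -0.2779  0.1822]
238 [ 0.538  -0.2772  0.1909]
244 [ 0.538  -0.2773  0.1971]
250 [ 0.538  -0.2771  0.2036]
256 [ 0.5379 -0.2779  0.2076]
262 [ 0.5379 -0.2776  0.2134]
268 [ 0.538  -0.2771  0.2188]
274 [ 0.538  -0.2772  0.2231]
280 [ 0.5379 -0.2775  0.2268]
286 [ 0.5375 -0.2806  0.2264]
292 [ 0.5371 -0.2832  0.2266]
298 [ 0.5367 -0.286   0.2268]
304 [ 0.5363 -0.2891  0.2266]
310 [ 5.094e-01 -4.832e-01 -1.000e-04]
```

View pics/c3.png

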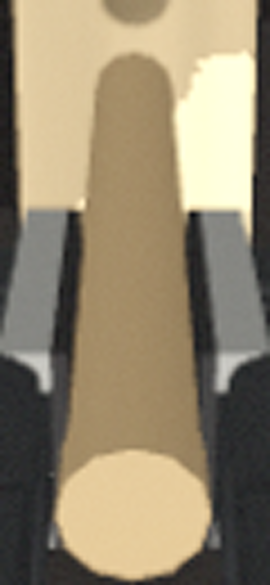

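```bash
cat >> h.py <<'E'
OFF=.0733
def st():
    from workcell import r
    s=r.get_state(); return np.array(s['eef_pos']),np.array(s['contact_force']),s['t']
E
python3 - <<'E'
from h import *
from workcell import r
o=down(.99,-.14)
p,f,t=st(); r.move_straight([p[0],p[1],.23],vel=.15)
r.move_pose([.4800,.1178,.23],o); r.pause(.3)
p,f,t=st(); e=p[:2]-[.48,.1178]; print(p,f,t)
r.move_straight([.4800-e[0],.1178-e[1],.16],vel=.1); r.pause(.2); print(*st())
F=grab('wrist','over'); grab('scene','over_s'); grab('side','over_d')
E
```

```text
[0.48026641 0.11714864 0.23002479] [0.57980225 0.9689762  0.15821787] 11.4667
[0.48012612 0.11860485 0.16057997] [-0.307811    0.01237947  0.19449337] 12.5167
```

View pics/over.png

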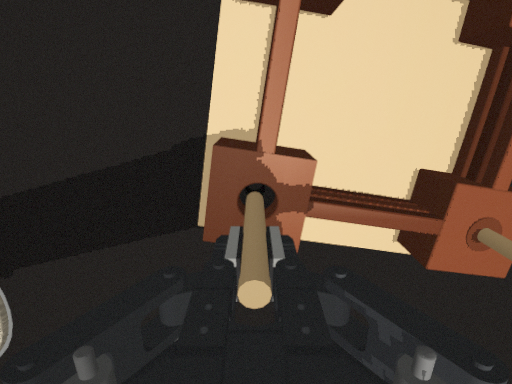

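View pics/over_d.png

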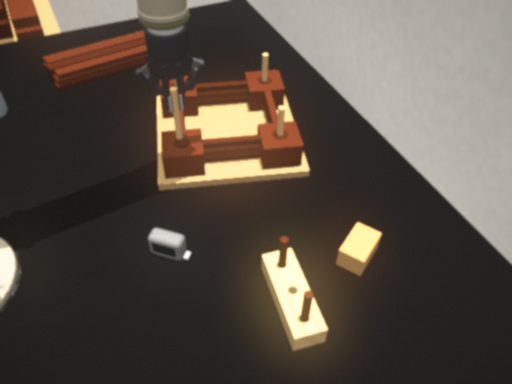

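```bash
python3 - <<'E'
from h import *
from workcell import r
p,f0,t=st()
r.move_straight([.4800,.1180,.058+OFF],vel=.05); r.pause(.1)
print(*st())
z=.058+OFF
while True:
    z-=.0007; r.move_straight([.4800,.1180,z],vel=.02)
    p,f,t=st(); print((p*1000).round(2),(f-f0).round(2),round(t,2),'foot',round((p[2]-OFF)*1000,1))
    if np.linalg.norm(f-f0)>3.5 or p[2]-OFF<.044: break
E
```

```text
[0.48027012 0.11800624 0.13159542] [ 0.41892391  0.00106931 -0.44570801] 13.4917
[480.05 118.06 130.7 ] [ 0.18 -0.11  0.83] 13.74 foot 57.4
[479.95 118.   129.87] [ 0.45 -0.71  0.72] 13.99 foot 56.6
[479.95 117.98 129.14] [ 0.55 -0.32 -0.1 ] 14.24 foot 55.8
[479.98 117.99 128.46] [0.93 0.78 0.82] 14.49 foot 55.2
[479.96 117.99 127.75] [ 0.21 -0.84  0.81] 14.74 foot 54.4
[479.99 117.99 127.06] [-0.22  0.21  0.94] 14.99 foot 53.8
[479.97 117.98 126.35] [-0.45 -0.07  0.71] 15.24 foot 53.1
[479.96 117.99 125.64] [0.74 0.48 0.67] 15.49 foot 52.3
[479.98 117.99 124.96] [ 0.26 -0.37 -0.19] 15.74 foot 51.7
[479.98 118.   124.26] [0.32 0.28 0.33] 15.99 foot 51.0
[479.94 117.98 123.53] [ 0.49 -0.55  0.82] 16.24 foot 50.2
[479.97 118.01 122.85] [1.33 0.83 0.11] 16.49 foot 49.6
[479.99 118.   122.16] [0.34 0.95 0.06] 16.74 foot 48.9
[479.94 117.99 121.44] [0.64 0.55 0.64] 16.99 foot 48.1
[479.98 117.98 120.76] [ 0.48  0.13 -0.22] 17.24 foot 47.5
[479.98 117.99 120.05] [0.86 0.12 0.55] 17.49 foot 46.8
[479.94 117.99 119.33] [-0.35 -0.1   0.44] 17.74 foot 46.0
[479.97 117.98 118.65] [0.8  1.2  0.16] 17.99 foot 45.3
[479.96 118.   117.95] [-0.5  -0.55  0.93] 18.24 foot 44.6
[479.98 117.96 117.26] [ 0.87  0.78 -0.14] 18.49 foot 44.0
```

```bash
python3 - <<'E'
from h import *
from workcell import r
p,f0,t=st(); f0=np.array([.1,.3,0])
z=p[2]
while z-OFF>.0265:
    z-=.0015 if z-OFF>.032 else .0006; r.move_straight([.4800,.1180,z],vel=.02)
    p,f,t=st(); print((p*1000).round(2),(f-f0).round(2),round(t,2),'foot',round((p[2]-OFF)*1000,1))
    if np.linalg.norm(f-f0)>4: break
F=grab('wrist','in')
print(bydepth(F,[(255,290),(255,294),(255,298)]).round(4))
E
```

```text
[479.92 117.97 115.65] [-1.11 -0.33  0.23] 18.74 foot 42.3
[479.92 117.95 114.14] [-0.3  -1.41 -0.42] 18.99 foot 40.8
[479.93 117.99 112.66] [-0.48 -0.64 -0.59] 19.24 foot 39.4
[479.92 117.97 111.15] [-0.07 -0.23 -0.09] 19.49 foot 37.9
[479.92 117.98 109.66] [ 0.47 -0.05 -0.46] 19.74 foot 36.4
[479.93 117.96 108.16] [-0.19 -0.08 -0.37] 19.99 foot 34.9
[479.92 118.   106.65] [-0.14 -0.34  0.01] 20.24 foot 33.3
[479.93 117.97 105.16] [ 0.09  0.3  -1.07] 20.49 foot 31.9
[479.98 118.   104.63] [-0.79  0.14 -0.19] 20.74 foot 31.3
[479.97 117.99 104.02] [-0.56 -0.48  0.19] 20.99 foot 30.7
[479.97 118.   103.42] [-0.43 -0.18 -0.86] 21.24 foot 30.1
[479.97 117.98 102.83] [-0.31 -0.53  0.2 ] 21.49 foot 29.5
[479.96 117.98 102.22] [ 0.05 -0.65 -0.14] 21.74 foot 28.9
[479.98 117.97 101.62] [-0.46 -0.89 -0.19] 21.99 foot 28.3
[480.   117.97 101.04] [-0.33 -0.71 -0.15] 22.24 foot 27.7
[480.27 118.05 100.94] [-1.88 -0.08  5.69] 22.49 foot 27.6
[[0.4805 0.1203 0.1474]
 [0.4803 0.1191 0.1483]
 [0.4799 0.1161 0.1469]]
```

View pics/in.png

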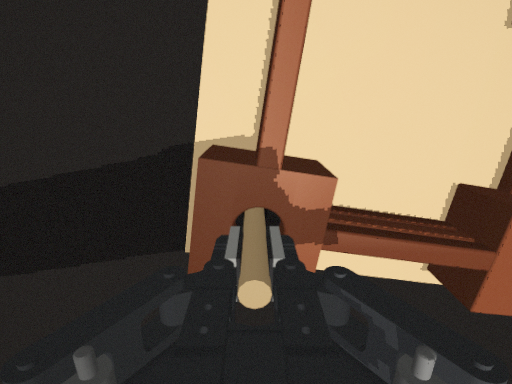

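```bash
python3 - <<'E'
from h import *
from workcell import r
r.move_straight([.4800,.1180,.1014],vel=.02); r.pause(.1); print(*st())
r.move_gripper(.06); r.pause(.2); print(*st(), r.get_state()['gripper_width'])
r.move_straight([.4800,.1180,.26],vel=.1); r.pause(.4); print(*st())
grab('wrist','end'); grab('scene','end_s'); grab('side','end_d')
F=load('end'); v,u=np.mgrid[100:330,200:310]; uv=np.c_[u.ravel(),v.ravel()];P=bydepth(F,uv)
m=(np.abs(P[:,2]-.148)<.006)&(np.hypot(P[:,0]-.48,P[:,1]-.118)<.02); print(m.sum(),P[m].mean(0).round(4),onplane(F,uv[m].mean(0),.148))
E
```

```text
[0.47990637 0.11800689 0.10128173] [-0.25124972  0.72174677 -0.30234207] 22.8917
[0.48001982 0.11800749 0.10141938] [-0.1076124   0.26929795 -0.06780002] 23.6083 0.060297658588229185
[0.4799864  0.11799352 0.25993664] [ 0.05854286 -0.19042952 -0.1503716 ] 25.7417
177 [0.4796 0.1183 0.1474] [[0.47962101 0.1184802  0.148     ]]
```

View pics/end.png

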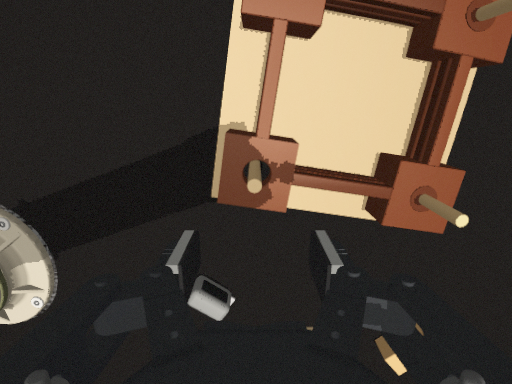

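View pics/end_d.png

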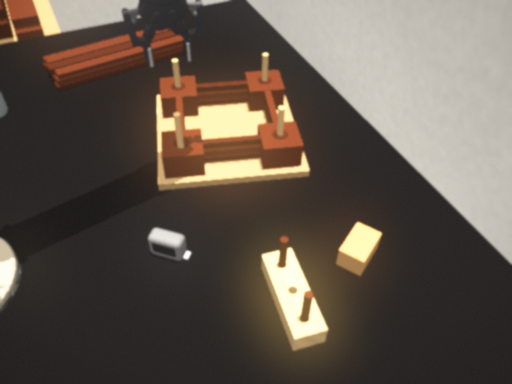

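The wrist picture shows the dowel standing free in the open corner at about (255,176), with its top at z ≈ 0.148 m. The side picture shows all four crate dowels at equal height, and the walnut dowels, offcut and tape where they started.

```bash
python3 -c "
from workcell import r
print(r.get_state()['t']); r.close_job()"
```

```text
25.8917
the job is handed in; nothing more can be done
```

The beech dowel is fully home in the blind hole of the open corner, released and standing upright. I handed the job in at 25.9 s; the interface reports no verdict.

- **Picking:** I located the dowel in the middle rack hole from the scene, side and wrist cameras. I gripped it about 30 mm above its middle with 50 N and lifted it clear. A look at it in the hand showed it vertical, with its axis on the TCP to within about 0.2 mm.
- **Finding the hole:** The wrist camera's depth picture showed the blind hole about 6 mm off the bore's axis. I therefore lowered the dowel there in 0.7 mm steps while watching the force. It dropped in without touching the bore's bottom, so no searching by feel was needed.
- **Guiding home:** I lowered it the rest of the way while holding it. It touched bottom at a computed foot height of 27.6 mm (28 mm expected) with about 6 N of wrist force. I then eased off, opened the gripper and backed straight up.
- **Last checks:** The dowel's top is at 147.4 mm (148 mm expected), at (0.480, 0.118), about 6 mm from the bore's axis. The contact force on the arm is near zero. By eye, the walnut dowels, offcut and tape are where they started.
- **Disagreement between measurements:** The scene and side cameras differed by about 5 mm on each point, so I relied on the wrist camera. It agreed with their triangulated average to about 1 mm.

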